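Load a slide carrier under the cover of a slide chamber

TASK

Put the slide carrier that holds the two glass slides into the slide chamber: take it by its upright handle, tilt it so that the tray's free end goes first through the slot in the chamber's cover, then right it inside so that the tray lies flat on the chamber floor under the cover, with the handle standing upright out of the slot, and let go only once it is set down, not dropped. Leave the empty carrier where it is.

Things in the scene. Friction and masses are not known exactly. Their poses are not given: they have to be found in the camera images.
- carrier_grip (a point): Loaded carrier: loose grey L, 140 mm tall, about 160 g. Flat tray 90 (x) x 60 (y) x 6 mm with two glass slides over its windows (8 mm with them). An upright post 14 x 20 mm at its +x end carries a grip block 16 (x) x 26 (y) x 44 (z) mm. Point: block's centre, 118 mm above the tray's underside, 7 mm from the tray's handle end, 83 mm from its free end, which lies along -x. Pinch across y. z up.
- spare_grip (a point): The same point and axes on the empty carrier: same shape and size, standing nearby, but without slides, so that its two tray windows are open and the bench shows through. To be left where it stands.
- chamber_slot (a point): Centre of the slot in the chamber's cover, level with the cover's top. The slot has black edging, is 50 mm wide (x) and 88 mm long (y, the chamber's full inner width); cover 5 mm thick. z up. -x points to the longer covered side, on the robot's right: 105 mm free inside from this point; +x side 50 mm. Inner floor 70 mm below this point. The tray belongs under the longer side, handle in the slot.
- chamber: The slide chamber: fixed white plastic trough with a fixed clear cover, 165 (x) x 98 (y) x 75 (z) mm, walls and floor 5 mm. Origin: centre of its underside, on the bench; same axes as the slot, whose centre lies 27.5 mm from here along +x.
Not all that is in view belongs to the job. Leave any yellow look-alike of the part that bears carrier_grip alone.

How it is judged (in metres and radians):
On the way:
1. still held in the gripper, the loaded carrier is upright in the slot and lowered onto the chamber floor (not dropped) (horizontal distance between carrier_grip and chamber_slot below 0.03 m and z of carrier_grip in the frame of chamber_slot below 0.057 m and angle between carrier_grip's own z axis and vertical below 0.17 rad and contact force between the fingers and carrier above 0.5 N), for 0.1 s.
At the end, for the whole second after the job is handed in: The loaded carrier is in the chamber, its tray flat on the chamber floor (within 8 mm) under the cover, its handle upright within 8 degrees in the slot (grip within 22 mm of the slot centre along the chamber and 20 mm across it), turned no more than 17 degrees from the chamber's length (x of carrier_grip in the frame of chamber_slot between -0.022 and 0.022 m and y of carrier_grip in the frame of chamber_slot between -0.02 and 0.02 m and z of carrier_grip in the frame of chamber_slot below 0.056 m and angle between carrier_grip's own z axis and vertical below 0.14 rad and angle between the x axis of carrier_grip and the x axis of chamber_slot, either way round below 0.3 rad); the robot touches nothing.
It fails at once if the empty carrier is moved by more than 30 mm (distance of spare_grip from where it was at the start of the episode above 0.03 m).
It also fails if it takes over 40 s, if anything falls off the work surface, if the arm or the gripper's body presses on something with over 40 N, if the wrist force passes 120 N, or if a joint passes its speed limit or range.

ROBOT

A 6-joint arm with a two-finger parallel gripper is mounted at the origin on the work surface. World frame = base frame: x ahead of the robot, y to its left, z up, the work surface at z = 0. Lengths are in mm, angles in rad, forces in N, time in s.
With the tool pointing down it reaches from about 300 to 775 mm from the base axis. Payload 14.6 kg.
Tool frame: the origin (TCP) lies on the centre line of the jaws, within the pads' length; the fingertips stand ahead of it and the grasp point (between the pads) is the TCP (manip.tip_reach is the z of the fingertips in the tool frame, in mm); z points along the fingers, y is the direction in which the jaws open and shut (so a half turn about z gives the same grasp; the last joint's range is limited). The gripper opens to 94 mm and grips with 3 to 60 N. Pads are 16 mm wide; open, the fingers measure 119 mm over their backs; the gripper's body (75 mm by 177 mm) begins 78 mm behind the grasp point.
Start: joints at [-1.399, 0.3, 1.521, -0, 1.321, -0.067], TCP at [130.089, -534.384, 224.446] pointing down, gripper open.
Joint ranges: [-3.03, 3.03], [-0.79, 2.21], [0.23, 2.52], [-1.04, 4.18], [0, 3.07], [-2.55, 2.55]. Speed limits (rad/s): [2.22, 2.22, 2.57, 3.14, 3.14, 3.14].

INTERFACE

Orientations are given as [roll, pitch, yaw] about the fixed x, y, z axes, in that order (R = Rz(yaw) Ry(pitch) Rx(roll)).
In Python, from cell import manip, camera, search_frame, masks_of, tip_of gives the robot as it stands.
- The arm moves only by the tool send_rows, never from a script. Its argument "plan" is a list of rows, each an object with "travel": the shift along the tool's x, y, z in mm, a list of three; "delta_rot": the turn, a rotation vector about the tool's x, y, z in degrees, a list of three; "fingers": the gripper's target within -1 to 1 (shut at 1, half-way at 0, fully open at -1). In form: [{"travel": [dx, dy, dz], "delta_rot": [wx, wy, wz], "fingers": fingers}, ...]. A call has 1 to 20 rows; each row shifts and turns the commanded pose from where the row before left it, along the tool's axes as they then stand; what a row does not reach is not made up. A row lasts 1/8 s, in which the tool goes at most 62.5 mm and 10.7 degrees, less where a joint would pass 70% of its speed; a pose out of reach is approached as far as the arm can. A call is refused whole if a number of a shift passes 62.5 or a number of a turn 10.7, either way. A call with a gripper value outside its range is refused whole. The fingers move at their own pace and stop on an object; "grip_force" is the grip in N (left out, the last holds). Time passes only in rows, so rows that do not move let the fingers close. It gives the time, the measured TCP pose, the force and the opening at its end, in the units of the state.
- manip.read_state(): the state, without advancing time (a new reading comes with each control period).
- camera(name): name is "side" or "top" or "wrist"; returns a dict with "color" (400x640x3 uint8, red, green, blue), "z_map" (400x640 float32, mm along the optical axis (not along the pixel's ray), 0 where there is no reading), "fov_y" (degrees; the focal length in pixels is half the picture's height over the tangent of half this angle, whatever the lens; pixels are square), "cx", "cy" (the principal point, pixels), "world_from_camera" (4x4, takes a point from camera to world coordinates); the wrist camera has in their place "tool_from_camera" (4x4, takes a point from camera to tool coordinates, whose origin is the TCP and whose axes are the flange's). Camera axes: x right, y up, looking along -z (the intrinsics and any distortion apply to the point x, -y, -z); pixel columns grow to the right and rows downward; lengths in mm; the calibration is good to about 2 mm. A picture is of the moment at which its call begins: read the wrist's pose just before it.
- manip.sign_off(): hands the job in, once; it reports no verdict.
Trained networks look in the newest picture that a camera, given by its name, has taken for a name from the list of things; names that differ only in an ending like _2 or _b are one class to them, and where a whole thing is asked for, a point or a joint stands for the part that bears it (a point fixed in the world has none). Each returns a list of dicts, best first, with "confidence" (0 to 1); they miss things now and then, are a little off and sometimes report something else, mostly with a low value. They report only what shows in the picture. A call takes as long as a camera call. They do not tell look-alikes from the thing itself.
- search_frame(name, camera): "at" ([x, y, z] in mm, in the coordinates of the camera as it stood for that picture, good to about 4 mm: the middle of the surface that is visible of it).
- masks_of(name, camera): "region" (400x640 bool, what is visible of it).
- tip_of(name, camera): "at" ([x, y, z] in mm, in the coordinates of the camera as it stood for that picture, good to about 4 mm: a listed point, or the origin of a listed thing).
The state is a dict: "clock": time; "joints": joint angles; "qd": joint speeds; "effort": joint torques, N m; "eef_pos": TCP position; "eef_rot": TCP orientation; "wrist_force": force on the tool from outside, world axes, zero at the start; "moment": the same for the moment, N m; "finger_gap": finger opening in mm.
Only numpy, scipy, OpenCV 4.12 (cv2) and the standard library are available. Lean on these libraries where they do the work, as an engineer would, in place of code of your own. Each camera call takes 0.05 s, during which the arm holds its last target. There are 200 camera calls.

## Working session

There is one attempt and no reset: what is moved stays moved. The work goes in short steps, Python scripts to look and compute and a tool call to move; the robot and the scene stay as the last step left them, time stands still between calls to the robot, and variables do not carry over. Pictures are saved under pics/ and viewed, about 8 in all and at most 12, crops included, and the job is handed in when it is done.

Besides the shell and the picture viewer there is one more tool, called after "Emit:" by a JSON object that holds its "method" and its "body". send_rows: Moves the arm, as the interface text tells. Its arguments: {"type":"object","properties":{"plan":{"type":"array"},"grip_force":{"type":"number"}},"required":["plan"]}

```bash
mkdir -p pics; cat > h.py <<'E'
import numpy as np, cv2
from cell import manip, camera, search_frame, masks_of, tip_of
def W(c,p):
    T=np.array(c["world_from_camera"]); return (T@np.r_[np.array(p,float),1])[:3]
def cloud(c,T=None):
    z=c["z_map"].astype(float); h,w=z.shape
    f=h/2/np.tan(np.radians(c["fov_y"])/2)
    v,u=np.mgrid[:h,:w]
    P=np.stack([(u-c["cx"])/f*z,-(v-c["cy"])/f*z,-z,np.ones_like(z)],-1)
    T=np.array(c["world_from_camera"]) if T is None else T
    Q=(P@T.T)[...,:3]; Q[z==0]=np.nan; return Q
def px(c,p):
    q=np.linalg.inv(np.array(c["world_from_camera"]))@np.r_[p,1]
    f=200/np.tan(np.radians(c["fov_y"])/2)
    return np.round([c["cx"]+f*q[0]/-q[2],c["cy"]-f*q[1]/-q[2]])
E
python3 - <<'E'
from h import *
print({k:v for k,v in manip.read_state().items()}, getattr(manip,'tip_reach',None))
ims=[]
for n in("top","side"):
    c=camera(n); ims.append(c["color"])
    print(n,{k:np.round(v,3).tolist() for k,v in c.items() if k not in("color","z_map")})
    for o in("carrier_grip","spare_grip","chamber_slot","chamber"):
        for d in tip_of(o,n): w=W(c,d["at"]); print(n,o,w.round(1),px(c,w),round(d["confidence"],2))
    cv2.imwrite(f"pics/{n}0.png",c["color"][...,::-1])
E
```

```text
{'clock': 0.0, 'joints': array([-1.39859820e+00,  3.00506408e-01,  1.52157481e+00,  3.44772328e-05,
        1.32068859e+00, -6.66007606e-02]), 'qd': array([ 9.18635379e-05, -5.66235706e-04,  7.99705196e-04,  1.98411560e-03,
       -1.55879585e-03, -2.40075578e-03]), 'effort': array([ 1.16898968e-04, -5.31804264e+01, -3.52738667e+01,  7.08943186e-02,
        2.44784314e-02, -5.78338904e-05]), 'eef_pos': array([ 130.0592199 , -534.1591399 ,  223.86959989]), 'eef_rot': array([-3.14042033e+00, -1.11661664e-04,  2.38790270e-01]), 'wrist_force': array([ 0.3618398 , -0.08836016, -0.3084094 ]), 'moment': array([ 0.02129922, -0.01085184, -0.01766184]), 'finger_gap': 94.05377557860609} 19.0
top {'fov_y': 43.551, 'cx': 323.111, 'cy': 199.942, 'world_from_camera': [[0.173, 0.958, -0.228, 326.491], [-0.985, 0.17, -0.034, -41.132], [0.006, 0.23, 0.973, 1041.467], [0.0, 0.0, 0.0, 1.0]]}
top carrier_grip [ 543.2 -113.3  117.9] [377. 209.] 0.86
top carrier_grip [ 625.1 -366.6  117.6] [515. 190.] 0.73
top spare_grip [ 468.7 -269.   121. ] [455. 262.] 0.85
top chamber_slot [512.7 166.6  78.8] [232. 204.] 0.59
top chamber_slot [512.7 142.5   3.7] [250. 214.] 0.23
top chamber [514.3 145.8   0.8] [248. 213.] 0.77
side {'fov_y': 53.721, 'cx': 311.935, 'cy': 192.548, 'world_from_camera': [[-0.884, 0.332, -0.329, 316.7], [-0.467, -0.647, 0.602, 416.719], [-0.013, 0.686, 0.727, 653.323], [0.0, 0.0, 0.0, 1.0]]}
side carrier_grip [ 626.7 -364.3  120. ] [352.  93.] 0.82
side carrier_grip [ 543.2 -110.3  118.5] [339. 168.] 0.62
side spare_grip [ 471.3 -271.5  116.4] [400. 133.] 0.66
side chamber_slot [512.8 169.6  74.5] [280. 300.] 0.87
side chamber [516.3 143.9  -2.6] [289. 308.] 0.67
```

```bash
python3 - <<'E'
import cv2,numpy as np
a=cv2.imread("pics/top0.png");b=cv2.imread("pics/side0.png")
A=cv2.resize(a[110:310,180:580],None,fx=2,fy=2,interpolation=2)
cv2.imwrite("pics/topc.png",A); cv2.imwrite("pics/sidec.png",cv2.resize(b[40:400,180:500],None,fx=1.6,fy=1.6))
E
```

```text
(no output)
```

View pics/topc.png

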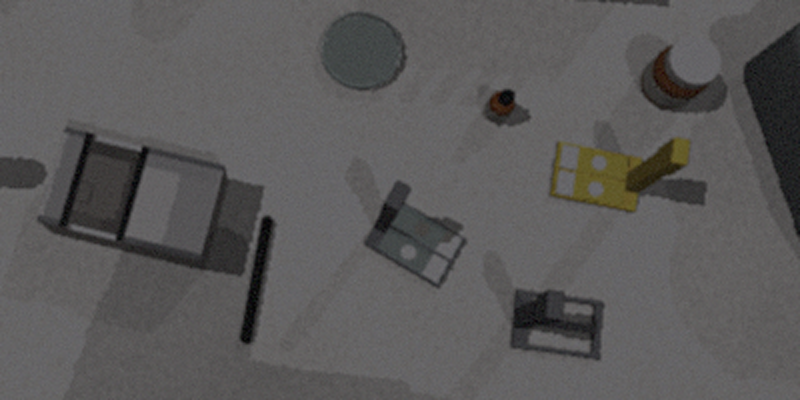

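View pics/sidec.png

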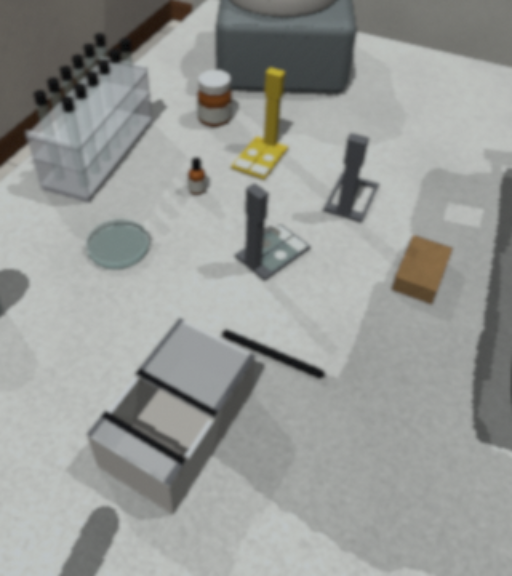

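The top view shows three candidates:
- Dark carrier at px (377,209): it has glass slides over its windows and a grey handle, so it is the loaded one.
- Dark carrier at px (455,262): its windows are open, so it is the empty one.
- Yellow look-alike at px (515,190): leave alone.

The chamber is at px (248,213), with its long side to the right. Next I measure orientations, confirm with a crop, and plan the tilt path in 2D.

```bash
cat > path.py <<'E'
# 2D plan in slot frame (x,z): grip pose (x,z,th), th = lean of handle towards -x
import numpy as np, heapq, sys
from scipy.ndimage import distance_transform_edt as edt
res=1.0; X0,Z0=-330,-90; occ=np.zeros((560,480),bool)
def blk(x0,x1,z0,z1): occ[int(x0-X0):int(x1-X0),int(z0-Z0):int(z1-Z0)]=1
blk(-110,-105,-75,0);blk(50,55,-75,0);blk(-110,55,-75,-70);blk(-110,-25,-5,0);blk(25,55,-5,0)
D=edt(~occ)
def rect(x0,x1,z0,z1):
    a=np.arange(x0,x1+.1,2);b=np.arange(z0,z1+.1,2)
    return np.array([(p,q) for p in a for q in (z0,z1)]+[(p,q) for q in b for p in (x0,x1)])
car=np.vstack([rect(-83,7,-118,-110),rect(-7,7,-110,22),rect(-8,8,-22,22)])
def run(alpha):
    tool=np.vstack([rect(-10,10,-19,78),rect(-38,38,78,200)])
    a=np.radians(alpha); tool=tool@np.array([[np.cos(a),-np.sin(a)],[np.sin(a),np.cos(a)]])
    # tool rotated towards +x for alpha>0: up(0,1)->(sin a,cos a)
    pts=np.vstack([car,tool])
    xs=np.arange(-110,60,3);zs=np.arange(48.,175,3);zs=np.r_[50,zs[1:]];ths=np.arange(0,91,3)
    C=np.zeros((len(xs),len(zs),len(ths)))
    for k,t in enumerate(np.radians(ths)):
        R=np.array([[np.cos(t),-np.sin(t)],[np.sin(t),np.cos(t)]]); q=pts@R.T
        for i,x in enumerate(xs):
            for j,z in enumerate(zs):
                u=np.clip((q+[x-X0,z-Z0]).round().astype(int),0,[559,479]); C[i,j,k]=D[u[:,0],u[:,1]].min()
    s=(int(np.argmin(abs(xs-0))),0,0)
    cost=lambda c:1+ (12/np.maximum(c,.5))**3
    dist={s:0};par={};h=[(0,s)];goal=None
    while h:
        d,n=heapq.heappop(h)
        if d>dist[n]:continue
        # goal: clear above chamber
        k=n[2];t=np.radians(ths[k]);R=np.array([[np.cos(t),-np.sin(t)],[np.sin(t),np.cos(t)]])
        if (car@R.T)[:,1].min()+zs[n[1]]>8: goal=n;break
        for di in(-1,0,1):
            for dj in(-1,0,1):
                for dk in(-1,0,1):
                    m=(n[0]+di,n[1]+dj,n[2]+dk)
                    if m==n or not all(0<=v<L for v,L in zip(m,C.shape)) or (C[m]<1.5 and m[1]>0):continue
                    nd=d+cost(C[m])*np.sqrt(di*di+dj*dj+dk*dk)
                    if nd<dist.get(m,1e18): dist[m]=nd;par[m]=n;heapq.heappush(h,(nd,m))
    p=[]
    while goal is not None: p.append((int(xs[goal[0]]),int(zs[goal[1]]),int(ths[goal[2]]),round(float(C[goal]),1))); goal=par.get(goal)
    return p
for al in map(float,sys.argv[1:]):
    p=run(al); print(al,len(p),min([q[3] for q in p if q[1]>56] or [0])); print(p)
E
python3 path.py 0 20 35 &
python3 - <<'E'
from h import *
from scipy.spatial import cKDTree
Qs=[]
for n in("top","side"):
    c=camera(n);Q=cloud(c);
    def sel(cx,cy,r,z0,z1):
        m=(np.hypot(Q[...,0]-cx,Q[...,1]-cy)<r)&(Q[...,2]>z0)&(Q[...,2]<z1);return Q[m]
    for nm,p,r,z in(("tray",(530,-145),85,(3.5,14)),("block",(543,-112),35,(100,150)),("rim",(514,144),110,(66,86)),("sp",(470,-270),35,(100,150))):
        s=sel(*p,r,*z); 
        if len(s)<5: print(n,nm,len(s));continue
        b=cv2.minAreaRect(s[:,:2].astype(np.float32)); print(n,nm,len(s),np.round(b[0],1),np.round(b[1],1),round(b[2],1),"z",np.percentile(s[:,2],[5,50,95]).round(1))
    for o in ("carrier_grip","chamber"):
        for d in masks_of(o,n):
            s=Q[d["region"]]; s=s[~np.isnan(s[:,0])]
            if o=="chamber" : s=s[s[:,2]>60]
            else: s=s[(s[:,2]>3.5)&(s[:,2]<14)]
            if len(s)<5: continue
            b=cv2.minAreaRect(s[:,:2].astype(np.float32)); print(n,o,"mask",round(d["confidence"],2),len(s),np.round(b[0],1),np.round(b[1],1),round(b[2],1))
    if n=="top": cv2.imwrite("pics/crop1.png",cv2.resize(c["color"][190:270,340:500,::-1],None,fx=5,fy=5,interpolation=2)*1)
E
wait
```

```text
top tray 1429 [ 531.  -147.8] [165.1 163.8] 43.6 z [ 3.7  7.6 11.2]
top block 157 [ 542.3 -113.7] [15.8 26.9] 69.0 z [108.6 140.  143.2]
top rim 3057 [514.8 140.9] [166.1  99.2] 86.2 z [72.  76.  79.1]
top sp 215 [ 466.7 -268. ] [25.8 16.6] 0.5 z [105.3 139.1 142.9]
top carrier_grip mask 0.89 1074 [ 631.5 -328.8] [88.9 61. ] 89.2
top carrier_grip mask 0.76 1063 [ 529.2 -149.9] [90.3 62.1] 69.6
top chamber mask 0.81 3075 [514.4 140.6] [165.4  98.7] 86.3
side tray 796 [ 528.6 -142. ] [161.2 162.4] 83.6 z [ 3.7  8.5 10.9]
side block 282 [ 541.7 -111.1] [17.9 26.7] 73.5 z [102.9 127.2 142. ]
side rim 4190 [513.9 142.6] [166.1  99.4] 86.2 z [71.  76.6 78.4]
side sp 252 [ 467.1 -265.4] [25.7 17.4] 0.4 z [102.7 126.  141.8]
side carrier_grip mask 0.9 682 [ 528.8 -147.1] [91.7 61.6] 68.7
side carrier_grip mask 0.65 526 [ 631.4 -327.3] [92.8 61.4] 89.4
side chamber mask 0.78 4392 [513.8 142.6] [166.1  99.4] 86.2
0.0 40 10.0
[(-80, 120, 75, 16.4), (-80, 120, 72, 19.0), (-77, 117, 69, 19.2), (-74, 114, 66, 19.0), (-71, 111, 63, 17.0), (-68, 108, 60, 16.6), (-65, 105, 57, 14.8), (-65, 102, 54, 1
[... 1614 characters left out ...]
8, 60, 16.6), (-65, 105, 57, 14.8), (-65, 102, 54, 15.6), (-65, 99, 51, 14.2), (-65, 96, 48, 13.5), (-65, 93, 45, 12.0), (-65, 93, 42, 11.4), (-65, 90, 39, 10.8), (-62, 90, 36, 12.0), (-59, 90, 33, 12.5), (-56, 90, 30, 12.5), (-53, 90, 30, 13.6), (-50, 90, 27, 12.6), (-47, 90, 27, 13.9), (-44, 90, 24, 13.4), (-41, 90, 24, 14.3), (-38, 90, 21, 14.3), (-35, 90, 21, 14.8), (-32, 87, 18, 14.3), (-29, 87, 18, 15.8), (-26, 84, 15, 14.6), (-23, 84, 15, 16.1), (-20, 81, 12, 15.5), (-17, 81, 12, 16.0), (-14, 78, 9, 17.0), (-11, 75, 6, 16.0), (-8, 72, 6, 17.0), (-5, 69, 3, 17.5), (-2, 66, 0, 17.0), (1, 63, 0, 16.0), (1, 60, 0, 13.0), (1, 57, 0, 10.0), (1, 54, 0, 7.0), (1, 51, 0, 4.0), (1, 50, 0, 3.0)]
```

View pics/crop1.png

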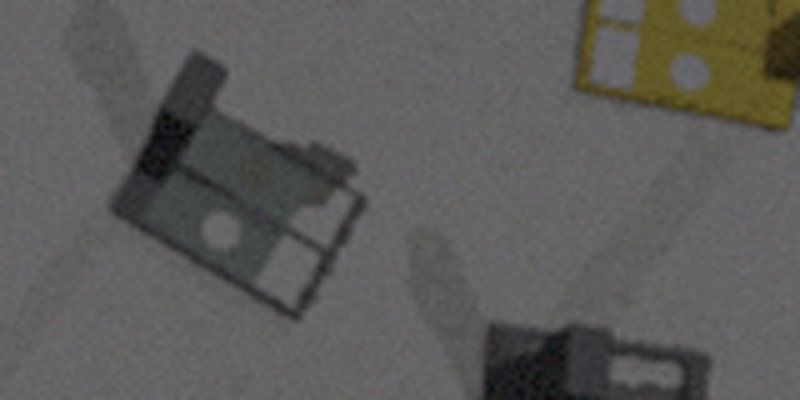

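The crop confirms it. The carrier at px (377,209) has glass over its windows, with its free end toward the lower right. The spare at px (455,262) has open windows.

Measured poses:
- **Grip:** (542,-112.5,118), yaw 69.2°.
- **Slot:** (515.5,169,75), yaw 86.2°.

The tilt path clears by about 10 mm. I'll grasp with the tool leaned 35° toward the carrier's +x, which keeps the wrist's range balanced.

```bash
cat > rows.py <<'E'
import numpy as np
from scipy.spatial.transform import Rotation as R, Slerp
from cell import manip
def rot(yaw,pitch): return R.from_euler('z',yaw,degrees=True)*R.from_euler('x',180,degrees=True)*R.from_euler('y',pitch,degrees=True)
def rows(p0,r0,wps,f,dp=0):
    """wps: list of (pos, Rotation, nrows)."""
    p=np.array(p0,float);r=r0;out=[]
    for q,s,n in wps:
        q=np.array(q,float);ps=p.copy();sl=Slerp([0,1],R.concatenate([r,s]))
        for k in range(1,n+1):
            d=np.round(r.inv().apply(ps+(q-ps)*k/n-p),1)
            w=np.round(np.degrees((r.inv()*sl(k/n)).as_rotvec()),1)
            p=p+r.apply(d); r=r*R.from_rotvec(np.radians(w))
            out.append('{"travel":%s,"delta_rot":%s,"fingers":%g}'%((d+0).tolist(),(w+0).tolist(),f))
    print("["+",\n".join(out)+"]"); print("end",p.round(1),r.as_euler('xyz').round(3))
def now():
    s=manip.read_state(); return s["eef_pos"],R.from_euler('xyz',s["eef_rot"])
E
python3 - <<'E'
from rows import *
p,r=now(); T=rot(69.2,-35); g=np.array([542,-112.5,118]); t=T.apply([0,0,1])
print(t)
pre=g-110*t; mid=(p+pre)/2; mid[2]=270
h=R.concatenate([r,T]).mean()
rows(p,r,[(mid,h,10),(pre,T,10)],-1)
E
```

```text
[-0.20368099 -0.53619398 -0.81915204]
[{"travel":[26.8, -18.2, -4.6],"delta_rot":[-0.8, -1.6, -2.7],"fingers":-1},
{"travel":[27.5, -16.9, -5.5],"delta_rot":[-0.9, -1.6, -2.7],"fingers":-1},
{"travel":[28.0, -15.5, -6.6],"delta_rot":[-0.8, -1.6, -2.7],"fingers":-1},
{"travel":[28.6, -14.0, -7.6],"delta_rot":[-0.9, -1.6, -2.6],"fingers":-1},
{"travel":[28.9, -12.6, -8.6],"delta_rot":[-0.8, -1.6, -2.7],"fingers":-1},
{"travel":[29.3, -11.1, -9.6],"delta_rot":[-0.9, -1.7, -2.7],"fingers":-1},
{"travel":[29.4, -9.6, -10.6],"delta_rot":[-0.8, -1.6, -2.7],"fingers":-1},
{"travel":[29.6, -8.0, -11.5],"delta_rot":[-0.9, -1.6, -2.7],"fingers":-1},
{"travel":[29.5, -6.4, -12.5],"delta_rot":[-0.8, -1.6, -2.7],"fingers":-1},
{"travel":[29.5, -4.9, -13.4],"delta_rot":[-0.9, -1.6, -2.7],"fingers":-1},
{"travel":[32.5, -4.1, -4.1],"delta_rot":[-0.8, -1.6, -2.7],"fingers":-1},
{"travel":[32.5, -2.5, -5.0],"delta_rot":[-0.9, -1.6, -2.7],"fingers":-1},
{"travel":[32.4, -0.9, -5.9],"delta_rot":[-0.8, -1.6, -2.6],"fingers":-1},
{"travel":[32.2, 0.7, -6.9],"delta_rot":[-0.9, -1.6, -2.7],"fingers":-1},
{"travel":[32.0, 2.3, -7.7],"delta_rot":[-0.8, -1.6, -2.7],"fingers":-1},
{"travel":[31.6, 4.0, -8.6],"delta_rot":[-0.9, -1.6, -2.7],"fingers":-1},
{"travel":[31.2, 5.5, -9.4],"delta_rot":[-0.8, -1.7, -2.7],"fingers":-1},
{"travel":[30.5, 7.1, -10.2],"delta_rot":[-0.8, -1.6, -2.7],"fingers":-1},
{"travel":[29.9, 8.7, -10.9],"delta_rot":[-0.9, -1.6, -2.6],"fingers":-1},
{"travel":[29.1, 10.3, -11.6],"delta_rot":[-0.8, -1.6, -2.7],"fingers":-1}]
end [564.4 -53.5 208.1] [-3.141  0.611  1.207]
```

Emit:
{"method": "send_rows", "body": {"plan": [{"travel": [26.8,-18.2,-4.6],"delta_rot": [-0.8,-1.6,-2.7],"fingers": -1},{"travel": [27.5,-16.9,-5.5],"delta_rot": [-0.9,-1.6,-2.7],"fingers": -1},{"travel": [28,-15.5,-6.6],"delta_rot": [-0.8,-1.6,-2.7],"fingers": -1},{"travel": [28.6,-14,-7.6],"delta_rot": [-0.9,-1.6,-2.6],"fingers": -1},{"travel": [28.9,-12.6,-8.6],"delta_rot": [-0.8,-1.6,-2.7],"fingers": -1},{"travel": [29.3,-11.1,-9.6],"delta_rot": [-0.9,-1.7,-2.7],"fingers": -1},{"travel": [29.4,-9.6,-10.6],"delta_rot": [-0.8,-1.6,-2.7],"fingers": -1},{"travel": [29.6,-8,-11.5],"delta_rot": [-0.9,-1.6,-2.7],"fingers": -1},{"travel": [29.5,-6.4,-12.5],"delta_rot": [-0.8,-1.6,-2.7],"fingers": -1},{"travel": [29.5,-4.9,-13.4],"delta_rot": [-0.9,-1.6,-2.7],"fingers": -1},{"travel": [32.5,-4.1,-4.1],"delta_rot": [-0.8,-1.6,-2.7],"fingers": -1},{"travel": [32.5,-2.5,-5],"delta_rot": [-0.9,-1.6,-2.7],"fingers": -1},{"travel": [32.4,-0.9,-5.9],"delta_rot": [-0.8,-1.6,-2.6],"fingers": -1},{"travel": [32.2,0.7,-6.9],"delta_rot": [-0.9,-1.6,-2.7],"fingers": -1},{"travel": [32,2.3,-7.7],"delta_rot": [-0.8,-1.6,-2.7],"fingers": -1},{"travel": [31.6,4,-8.6],"delta_rot": [-0.9,-1.6,-2.7],"fingers": -1},{"travel": [31.2,5.5,-9.4],"delta_rot": [-0.8,-1.7,-2.7],"fingers": -1},{"travel": [30.5,7.1,-10.2],"delta_rot": [-0.8,-1.6,-2.7],"fingers": -1},{"travel": [29.9,8.7,-10.9],"delta_rot": [-0.9,-1.6,-2.6],"fingers": -1},{"travel": [29.1,10.3,-11.6],"delta_rot": [-0.8,-1.6,-2.7],"fingers": -1}]}}

```text
clock: 3.3
eef_pos: [565.1, -52.7, 207.9]
eef_rot: [-3.141, 0.612, 1.209]
wrist_force: [0.0, -1.1, -0.4]
finger_gap: 94.0
```

```bash
python3 - <<'E'
from h import *; from rows import *
p,r=now(); c=camera("wrist"); T=np.eye(4);T[:3,:3]=r.as_matrix();T[:3,3]=p
M=T@np.array(c["tool_from_camera"]); Q=cloud(c,M)
print(manip.read_state()["joints"].round(2))
for d in tip_of("carrier_grip","wrist"): print((M@np.r_[d["at"],1])[:3].round(1),d["confidence"])
m=(np.hypot(Q[...,0]-542,Q[...,1]+112)<35)&(Q[...,2]>100)&(Q[...,2]<150);s=Q[m]
if len(s)>5:
    b=cv2.minAreaRect(s[:,:2].astype(np.float32));print(len(s),b,np.percentile(s[:,2],[5,95]))
    v=np.argwhere(m);print(v.min(0),v.max(0)); yl=r.inv().apply(s-p); print("tool frame pctl",np.percentile(yl,[1,50,99],axis=0).round(1))
m=(np.hypot(Q[...,0]-529,Q[...,1]+148)<60)&(Q[...,2]>3.5)&(Q[...,2]<14);s=Q[m]
if len(s)>5: print(len(s),cv2.minAreaRect(s[:,:2].astype(np.float32)))
cv2.imwrite("pics/w1.png",c["color"][...,::-1])
E
```

```text
[ 0.08  0.52  1.37 -0.55  1.55  0.53]
[ 540.  -117.1  117. ] 0.92
1619 ((543.040771484375, -110.96226501464844), (16.750343322753906, 25.98731231689453), 67.99948120117188) [102.87686762 140.8088159 ]
[179 299] [229 332]
tool frame pctl [[-17.8 -12.4  87.5]
 [  0.7   0.2  98. ]
 [ 16.2  12.7 119.8]]
2242 ((529.2994384765625, -146.91213989257812), (91.55846405029297, 60.052635192871094), 68.96525573730469)
```

View pics/w1.png

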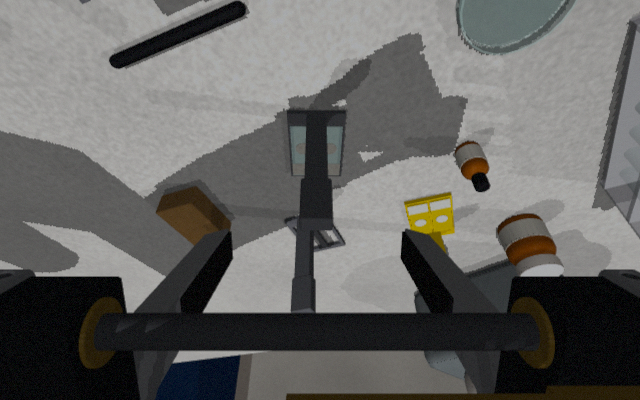

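The wrist view shows the loaded carrier's grip block centred between the fingers (px 299–332, 179–229) and its tray with glass beyond. I advance straight 110 mm and close.

Emit:
{"method": "send_rows", "body": {"plan": [{"travel": [0,0,20],"delta_rot": [0,0,0],"fingers": -1},{"travel": [0,0,25],"delta_rot": [0,0,0],"fingers": -1},{"travel": [0,0,25],"delta_rot": [0,0,0],"fingers": -1},{"travel": [0,0,25],"delta_rot": [0,0,0],"fingers": -1},{"travel": [0,0,15],"delta_rot": [0,0,0],"fingers": -1},{"travel": [0,0,0],"delta_rot": [0,0,0],"fingers": -0.2},{"travel": [0,0,0],"delta_rot": [0,0,0],"fingers": 0.2},{"travel": [0,0,0],"delta_rot": [0,0,0],"fingers": 1},{"travel": [0,0,0],"delta_rot": [0,0,0],"fingers": 1},{"travel": [0,0,0],"delta_rot": [0,0,0],"fingers": 1},{"travel": [0,0,0],"delta_rot": [0,0,0],"fingers": 1},{"travel": [0,0,0],"delta_rot": [0,0,0],"fingers": 1}], "grip_force": 40}}

```text
clock: 4.9
eef_pos: [542.0, -112.5, 118.0]
eef_rot: [-3.141, 0.611, 1.207]
wrist_force: [-0.1, -0.8, -0.7]
finger_gap: 27.5
```

```bash
python3 - <<'E'
from rows import *
p,r=now(); rows(p,r,[(p+[0,0,30],r,4),([542,-90,250],rot(75,-30),6)],1)
E
```

```text
[{"travel":[-4.3, 0.0, -6.1],"delta_rot":[0.0, 0.0, 0.0],"fingers":1},
{"travel":[-4.3, 0.0, -6.2],"delta_rot":[0.0, 0.0, 0.0],"fingers":1},
{"travel":[-4.3, 0.0, -6.1],"delta_rot":[0.0, 0.0, 0.0],"fingers":1},
{"travel":[-4.3, 0.0, -6.2],"delta_rot":[0.0, 0.0, 0.0],"fingers":1},
{"travel":[-6.9, -1.3, -15.9],"delta_rot":[-0.5, 0.8, -0.8],"fingers":1},
{"travel":[-6.6, -1.3, -16.1],"delta_rot":[-0.5, 0.9, -0.8],"fingers":1},
{"travel":[-6.4, -1.3, -16.1],"delta_rot":[-0.6, 0.8, -0.9],"fingers":1},
{"travel":[-6.1, -1.1, -16.3],"delta_rot":[-0.5, 0.8, -0.8],"fingers":1},
{"travel":[-5.9, -1.2, -16.3],"delta_rot":[-0.5, 0.9, -0.8],"fingers":1},
{"travel":[-5.6, -1.0, -16.4],"delta_rot":[-0.5, 0.8, -0.8],"fingers":1}]
end [542. -90. 250.] [-3.141  0.524  1.308]
```

Emit:
{"method": "send_rows", "body": {"plan": [{"travel": [-4.3,0,-6.1],"delta_rot": [0,0,0],"fingers": 1},{"travel": [-4.3,0,-6.2],"delta_rot": [0,0,0],"fingers": 1},{"travel": [-4.3,0,-6.1],"delta_rot": [0,0,0],"fingers": 1},{"travel": [-4.3,0,-6.2],"delta_rot": [0,0,0],"fingers": 1},{"travel": [-6.9,-1.3,-15.9],"delta_rot": [-0.5,0.8,-0.8],"fingers": 1},{"travel": [-6.6,-1.3,-16.1],"delta_rot": [-0.5,0.9,-0.8],"fingers": 1},{"travel": [-6.4,-1.3,-16.1],"delta_rot": [-0.6,0.8,-0.9],"fingers": 1},{"travel": [-6.1,-1.1,-16.3],"delta_rot": [-0.5,0.8,-0.8],"fingers": 1},{"travel": [-5.9,-1.2,-16.3],"delta_rot": [-0.5,0.9,-0.8],"fingers": 1},{"travel": [-5.6,-1,-16.4],"delta_rot": [-0.5,0.8,-0.8],"fingers": 1}]}}

```text
clock: 6.15
eef_pos: [542.0, -89.8, 251.2]
eef_rot: [-3.141, 0.523, 1.31]
wrist_force: [-0.2, 0.1, -1.8]
finger_gap: 25.7
```

```bash
python3 - <<'E'
from rows import *
from h import camera,cloud,cv2,masks_of
s=manip.read_state();print(s["finger_gap"],s["wrist_force"].round(2),s["moment"].round(2),s["clock"])
S=np.array([515.5,169,75.]);yaw=86.2;xc=np.array([np.cos(np.radians(yaw)),np.sin(np.radians(yaw)),0])
P=lambda x,z:S+x*xc+[0,0,z]
p,r=now()
rows(p,r,[(P(-80,175),rot(yaw,40),18)],1)
for n in("side","top"):
    c=camera(n);cv2.imwrite(f"pics/{n}1.png",c["color"][...,::-1])
E
```

```text
25.67241683170314 [-0.2   0.12 -1.77] [ 0.31 -0.23 -0.01] 6.15
[{"travel":[8.0, -4.3, -4.5],"delta_rot":[0.1, 3.9, -0.7],"fingers":1},
{"travel":[8.3, -4.2, -4.0],"delta_rot":[0.0, 3.8, -0.6],"fingers":1},
{"travel":[8.5, -4.1, -3.4],"delta_rot":[0.1, 3.9, -0.7],"fingers":1},
{"travel":[8.9, -3.9, -2.7],"delta_rot":[0.0, 3.9, -0.6],"fingers":1},
{"travel":[9.0, -3.9, -2.2],"delta_rot":[0.1, 3.9, -0.7],"fingers":1},
{"travel":[9.3, -3.8, -1.6],"delta_rot":[0.0, 3.8, -0.7],"fingers":1},
{"travel":[9.3, -3.7, -0.9],"delta_rot":[0.1, 3.9, -0.6],"fingers":1},
{"travel":[9.5, -3.6, -0.3],"delta_rot":[0.1, 3.9, -0.7],"fingers":1},
{"travel":[9.4, -3.5, 0.4],"delta_rot":[0.0, 3.9, -0.6],"fingers":1},
{"travel":[9.5, -3.3, 1.0],"delta_rot":[0.1, 3.8, -0.7],"fingers":1},
{"travel":[9.4, -3.3, 1.6],"delta_rot":[0.0, 3.9, -0.7],"fingers":1},
{"travel":[9.4, -3.1, 2.3],"delta_rot":[0.1, 3.9, -0.6],"fingers":1},
{"travel":[9.1, -3.0, 2.9],"delta_rot":[0.0, 3.9, -0.7],"fingers":1},
{"travel":[9.0, -2.9, 3.5],"delta_rot":[0.1, 3.8, -0.6],"fingers":1},
{"travel":[8.8, -2.9, 4.2],"delta_rot":[0.0, 3.9, -0.7],"fingers":1},
{"travel":[8.5, -2.7, 4.7],"delta_rot":[0.1, 3.9, -0.6],"fingers":1},
{"travel":[8.2, -2.6, 5.3],"delta_rot":[0.1, 3.8, -0.7],"fingers":1},
{"travel":[7.9, -2.5, 5.8],"delta_rot":[0.0, 3.9, -0.7],"fingers":1}]
end [510.2  89.2 250. ] [ 3.141 -0.698  1.505]
```

View pics/side1.png

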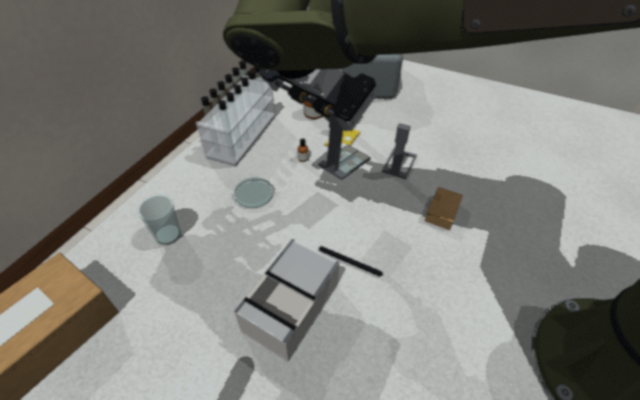

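The carrier is held (px 335,145), with +1.6 N of weight on the wrist, and hangs near-level. The spare is untouched at px (402,150). Next: tilt and carry to above the slot.

Emit:
{"method": "send_rows", "body": {"plan": [{"travel": [8,-4.3,-4.5],"delta_rot": [0.1,3.9,-0.7],"fingers": 1},{"travel": [8.3,-4.2,-4],"delta_rot": [0,3.8,-0.6],"fingers": 1},{"travel": [8.5,-4.1,-3.4],"delta_rot": [0.1,3.9,-0.7],"fingers": 1},{"travel": [8.9,-3.9,-2.7],"delta_rot": [0,3.9,-0.6],"fingers": 1},{"travel": [9,-3.9,-2.2],"delta_rot": [0.1,3.9,-0.7],"fingers": 1},{"travel": [9.3,-3.8,-1.6],"delta_rot": [0,3.8,-0.7],"fingers": 1},{"travel": [9.3,-3.7,-0.9],"delta_rot": [0.1,3.9,-0.6],"fingers": 1},{"travel": [9.5,-3.6,-0.3],"delta_rot": [0.1,3.9,-0.7],"fingers": 1},{"travel": [9.4,-3.5,0.4],"delta_rot": [0,3.9,-0.6],"fingers": 1},{"travel": [9.5,-3.3,1],"delta_rot": [0.1,3.8,-0.7],"fingers": 1},{"travel": [9.4,-3.3,1.6],"delta_rot": [0,3.9,-0.7],"fingers": 1},{"travel": [9.4,-3.1,2.3],"delta_rot": [0.1,3.9,-0.6],"fingers": 1},{"travel": [9.1,-3,2.9],"delta_rot": [0,3.9,-0.7],"fingers": 1},{"travel": [9,-2.9,3.5],"delta_rot": [0.1,3.8,-0.6],"fingers": 1},{"travel": [8.8,-2.9,4.2],"delta_rot": [0,3.9,-0.7],"fingers": 1},{"travel": [8.5,-2.7,4.7],"delta_rot": [0.1,3.9,-0.6],"fingers": 1},{"travel": [8.2,-2.6,5.3],"delta_rot": [0.1,3.8,-0.7],"fingers": 1},{"travel": [7.9,-2.5,5.8],"delta_rot": [0,3.9,-0.7],"fingers": 1}]}}

```text
clock: 8.5
eef_pos: [510.3, 89.1, 248.1]
eef_rot: [-3.141, -0.698, 1.503]
wrist_force: [0.1, 0.2, -1.9]
finger_gap: 26.1
```

```bash
python3 - <<'E'
from rows import *
from h import camera,cloud,cv2,tip_of,W
s=manip.read_state();print(s["eef_pos"],s["eef_rot"],s["joints"].round(2),s["finger_gap"])
p,r=now()
yaw=np.radians(86.2);xc=np.array([np.cos(yaw),np.sin(yaw),0]);S=np.array([515.5,169,75.])
for n in("side","top"):
    c=camera(n);cv2.imwrite(f"pics/{n}2.png",c["color"][...,::-1])
    for o in("chamber_slot","carrier_grip"):
        for d in tip_of(o,n): print(n,o,W(c,d["at"]).round(1),round(d["confidence"],2))
    Q=cloud(c); q=Q-S; a=q@xc; b=q@np.cross([0,0,1],xc)
    m=(abs(a)<60)&(abs(b)<45)&(q[...,2]>20)&(q[...,2]<150); 
    # tray points in slot frame
    print(n,m.sum(),"x",np.percentile(a[m],[1,50,99]).round(),"y",np.percentile(b[m],[1,50,99]).round(),"z",np.percentile(q[...,2][m],[1,50,99]).round())
    if m.sum()>20:
        # tray plane angle
        A=np.c_[a[m],q[...,2][m]]; v=np.linalg.svd(A-A.mean(0),full_matrices=False)[2][0]; print("dir deg",np.degrees(np.arctan2(v[1],v[0])))
E
```

```text
[510.25379627  89.1165523  248.10472688] [-3.14091268 -0.69849235  1.503252  ] [-0.22  0.23  1.69  0.7   1.4  -0.34] 26.07326680034606
side chamber_slot [514.4 170.9  75.4] 0.7
side carrier_grip [506.8  88.2 252.2] 0.67
side 602 x [-1. 20. 36.] y [-29.   5.  30.] z [ 65. 105. 150.]
dir deg -101.545758184005
top chamber_slot [515.  167.8  75.1] 0.56
top carrier_grip [ 628.1 -367.3  118.4] 0.66
top carrier_grip [513.8  88.  245.2] 0.57
top 627 x [ 4. 18. 34.] y [-31.  11.  29.] z [ 67. 119. 150.]
dir deg 74.06658452009604
```

```bash
python3 -c "
import cv2
a=cv2.imread('pics/side2.png')[130:390,180:500];b=cv2.imread('pics/top2.png')[100:360,180:400]
cv2.imwrite('pics/c2.png',cv2.resize(cv2.hconcat([a,b]),None,fx=1.45,fy=1.45))"
```

```text
(no output)
```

View pics/c2.png

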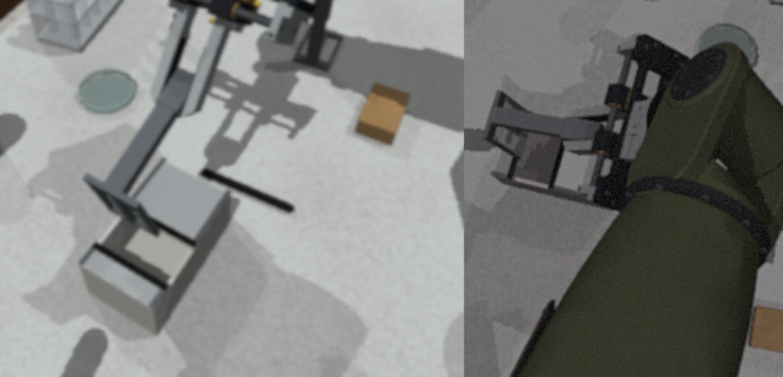

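The side view shows the tray hanging steeply, about 75°, over the slot. It is centred across (y ±30), with its free end about 65 mm above the cover. I follow the planned path in stages.

```bash
cat > seg.py <<'E'
from rows import *
S=np.array([515,169,75.]);yaw=86.2;xc=np.array([np.cos(np.radians(yaw)),np.sin(np.radians(yaw)),0])
def wp(x,z,th,n=1): return (S+x*xc+[0,0,z],rot(yaw,th-35),n)
def rel():
    p,r=now(); d=p-S; print("slot frame x,y,z",(d@xc).round(1),(d@np.cross([0,0,1],xc)).round(1),d[2].round(1),"th",round(np.degrees(np.arctan2(*( (r.apply([0,0,1])@xc, -r.apply([0,0,1])[2]))))+35,1))
E
python3 - <<'E'
from seg import *
rel()
p=[510.3,89.1,249.5]; r=now()[1]
rows(p,r,[wp(-80,122,75,5),wp(-74,114,66,3),wp(-68,108,60,2),wp(-65,102,54,2),wp(-65,96,48,2),wp(-65,92,42,2),wp(-62,90,36,2)],1)
E
```

```text
slot frame x,y,z -80.4 -0.9 173.7 th 74.8
[{"travel":[-6.7, -0.1, 8.1],"delta_rot":[0.0, 0.0, 0.0],"fingers":1},
{"travel":[-6.7, -0.1, 8.0],"delta_rot":[0.0, 0.1, 0.0],"fingers":1},
{"travel":[-6.8, -0.2, 8.1],"delta_rot":[0.0, 0.0, 0.0],"fingers":1},
{"travel":[-6.7, -0.1, 8.0],"delta_rot":[0.0, 0.0, 0.0],"fingers":1},
{"travel":[-6.8, -0.1, 8.1],"delta_rot":[0.0, 0.1, 0.0],"fingers":1},
{"travel":[-0.2, 0.0, 3.3],"delta_rot":[0.0, -3.0, 0.0],"fingers":1},
{"travel":[0.0, 0.0, 3.4],"delta_rot":[0.0, -3.0, 0.0],"fingers":1},
{"travel":[0.2, 0.0, 3.3],"delta_rot":[0.0, -3.0, 0.0],"fingers":1},
{"travel":[1.0, 0.0, 4.1],"delta_rot":[0.0, -3.0, 0.0],"fingers":1},
{"travel":[1.3, 0.0, 4.1],"delta_rot":[0.0, -3.0, 0.0],"fingers":1},
{"travel":[0.1, 0.0, 3.3],"delta_rot":[0.0, -3.0, 0.0],"fingers":1},
{"travel":[0.2, 0.0, 3.4],"delta_rot":[0.0, -3.0, 0.0],"fingers":1},
{"travel":[-1.0, 0.0, 2.8],"delta_rot":[0.0, -3.0, 0.0],"fingers":1},
{"travel":[-0.8, 0.0, 2.9],"delta_rot":[0.0, -3.0, 0.0],"fingers":1},
{"travel":[-0.4, 0.0, 1.9],"delta_rot":[0.0, -3.0, 0.0],"fingers":1},
{"travel":[-0.4, 0.0, 2.0],"delta_rot":[0.0, -3.0, -0.1],"fingers":1},
{"travel":[1.4, 0.0, 1.2],"delta_rot":[0.0, -3.0, 0.0],"fingers":1},
{"travel":[1.4, 0.0, 1.1],"delta_rot":[0.0, -3.0, 0.0],"fingers":1}]
end [510.9 107.1 165. ] [ 3.141 -0.018  1.505]
```

Emit:
{"method": "send_rows", "body": {"plan": [{"travel": [-6.7,-0.1,8.1],"delta_rot": [0,0,0],"fingers": 1},{"travel": [-6.7,-0.1,8],"delta_rot": [0,0.1,0],"fingers": 1},{"travel": [-6.8,-0.2,8.1],"delta_rot": [0,0,0],"fingers": 1},{"travel": [-6.7,-0.1,8],"delta_rot": [0,0,0],"fingers": 1},{"travel": [-6.8,-0.1,8.1],"delta_rot": [0,0.1,0],"fingers": 1},{"travel": [-0.2,0,3.3],"delta_rot": [0,-3,0],"fingers": 1},{"travel": [0,0,3.4],"delta_rot": [0,-3,0],"fingers": 1},{"travel": [0.2,0,3.3],"delta_rot": [0,-3,0],"fingers": 1},{"travel": [1,0,4.1],"delta_rot": [0,-3,0],"fingers": 1},{"travel": [1.3,0,4.1],"delta_rot": [0,-3,0],"fingers": 1}]}}

```text
clock: 10.05
eef_pos: [510.7, 101.2, 181.7]
eef_rot: [3.141, -0.437, 1.504]
wrist_force: [-0.7, -0.2, -2.0]
finger_gap: 25.7
```

```bash
python3 - <<'E'
from seg import *
from h import camera,cv2
rel();print(manip.read_state()["wrist_force"].round(1))
c=camera("side");cv2.imwrite("pics/side3.png",cv2.resize(c["color"][130:390,180:500,::-1],None,fx=2,fy=2))
E
```

```text
slot frame x,y,z -67.9 -0.2 106.7 th 60.0
[-0.7 -0.2 -2. ]
```

View pics/side3.png

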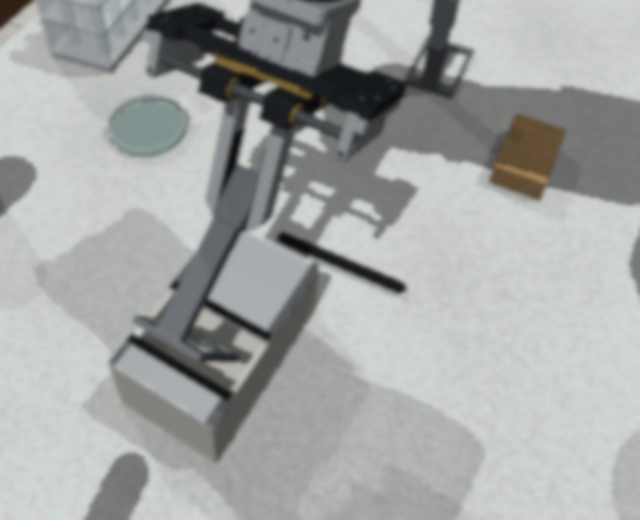

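The free end is through the slot (px ~200,350 in the crop) with no contact force. I continue righting it.

Emit:
{"method": "send_rows", "body": {"plan": [{"travel": [0.1,0,3.3],"delta_rot": [0,-3,0],"fingers": 1},{"travel": [0.2,0,3.4],"delta_rot": [0,-3,0],"fingers": 1},{"travel": [-1,0,2.8],"delta_rot": [0,-3,0],"fingers": 1},{"travel": [-0.8,0,2.9],"delta_rot": [0,-3,0],"fingers": 1},{"travel": [-0.4,0,1.9],"delta_rot": [0,-3,0],"fingers": 1},{"travel": [-0.4,0,2],"delta_rot": [0,-3,-0.1],"fingers": 1},{"travel": [1.4,0,1.2],"delta_rot": [0,-3,0],"fingers": 1},{"travel": [1.4,0,1.1],"delta_rot": [0,-3,0],"fingers": 1}]}}

```text
clock: 11.1
eef_pos: [510.9, 107.1, 163.7]
eef_rot: [-3.141, -0.019, 1.505]
wrist_force: [0.3, -0.2, -1.6]
finger_gap: 25.8
```

```bash
python3 - <<'E'
from seg import *
rel();print(manip.read_state()["wrist_force"].round(1))
p=S-62*xc+[0,0,90.]; r=rot(yaw,1)
rows(p,r,[wp(-53,90,30,2),wp(-44,90,24,2),wp(-35,89,20,2),wp(-26,84,15,2),wp(-17,80,11,2),wp(-8,72,5,2),wp(-2,65,0,2),wp(0,54,0,4)],1)
E
```

```text
slot frame x,y,z -62.0 -0.0 88.7 th 36.1
[ 0.3 -0.2 -1.6]
[{"travel":[4.5, 0.0, 0.1],"delta_rot":[0.0, -3.0, 0.0],"fingers":1},
{"travel":[4.5, 0.0, -0.2],"delta_rot":[0.0, -3.0, 0.0],"fingers":1},
{"travel":[4.5, 0.0, -0.4],"delta_rot":[0.0, -3.0, 0.0],"fingers":1},
{"travel":[4.4, 0.0, -0.6],"delta_rot":[0.0, -3.0, 0.0],"fingers":1},
{"travel":[4.5, 0.0, -0.4],"delta_rot":[0.0, -2.0, 0.0],"fingers":1},
{"travel":[4.5, 0.0, -0.5],"delta_rot":[0.0, -2.0, 0.0],"fingers":1},
{"travel":[5.0, 0.0, 1.3],"delta_rot":[0.0, -2.5, 0.0],"fingers":1},
{"travel":[5.1, 0.0, 1.0],"delta_rot":[0.0, -2.5, 0.0],"fingers":1},
{"travel":[4.9, 0.0, 0.3],"delta_rot":[0.0, -2.0, 0.0],"fingers":1},
{"travel":[4.9, 0.0, 0.2],"delta_rot":[0.0, -2.0, 0.0],"fingers":1},
{"travel":[5.7, 0.0, 1.8],"delta_rot":[0.0, -3.0, 0.0],"fingers":1},
{"travel":[5.9, 0.0, 1.5],"delta_rot":[0.0, -3.0, 0.0],"fingers":1},
{"travel":[4.3, 0.0, 1.5],"delta_rot":[0.0, -2.5, 0.0],"fingers":1},
{"travel":[4.4, 0.0, 1.4],"delta_rot":[0.0, -2.5, 0.0],"fingers":1},
{"travel":[2.0, 0.0, 2.0],"delta_rot":[0.0, 0.0, 0.0],"fingers":1},
{"travel":[2.0, 0.0, 1.9],"delta_rot":[0.0, 0.0, 0.0],"fingers":1},
{"travel":[2.0, 0.0, 2.0],"delta_rot":[0.0, 0.0, 0.0],"fingers":1},
{"travel":[2.0, 0.0, 2.0],"delta_rot":[0.0, 0.0, 0.0],"fingers":1}]
end [515. 169. 129.] [3.142 0.611 1.504]
```

Emit:
{"method": "send_rows", "body": {"plan": [{"travel": [4.5,0,0.1],"delta_rot": [0,-3,0],"fingers": 1},{"travel": [4.5,0,-0.2],"delta_rot": [0,-3,0],"fingers": 1},{"travel": [4.5,0,-0.4],"delta_rot": [0,-3,0],"fingers": 1},{"travel": [4.4,0,-0.6],"delta_rot": [0,-3,0],"fingers": 1},{"travel": [4.5,0,-0.4],"delta_rot": [0,-2,0],"fingers": 1},{"travel": [4.5,0,-0.5],"delta_rot": [0,-2,0],"fingers": 1},{"travel": [5,0,1.3],"delta_rot": [0,-2.5,0],"fingers": 1},{"travel": [5.1,0,1],"delta_rot": [0,-2.5,0],"fingers": 1}]}}

```text
clock: 12.1
eef_pos: [513.4, 143.3, 158.0]
eef_rot: [3.141, 0.349, 1.505]
wrist_force: [-0.3, -1.0, -1.0]
finger_gap: 25.6
```

```bash
python3 - <<'E'
from seg import *
rel();s=manip.read_state();print(s["wrist_force"].round(1),s["moment"].round(2))
E
```

```text
slot frame x,y,z -25.8 -0.2 83.0 th 15.0
[-0.3 -1.  -1. ] [ 0.15 -0.07 -0.01]
```

No contact so far. I finish righting it.

Emit:
{"method": "send_rows", "body": {"plan": [{"travel": [4.9,0,0.3],"delta_rot": [0,-2,0],"fingers": 1},{"travel": [4.9,0,0.2],"delta_rot": [0,-2,0],"fingers": 1},{"travel": [5.7,0,1.8],"delta_rot": [0,-3,0],"fingers": 1},{"travel": [5.9,0,1.5],"delta_rot": [0,-3,0],"fingers": 1},{"travel": [4.3,0,1.5],"delta_rot": [0,-2.5,0],"fingers": 1},{"travel": [4.4,0,1.4],"delta_rot": [0,-2.5,0],"fingers": 1},{"travel": [2,0,2],"delta_rot": [0,0,0],"fingers": 1},{"travel": [2,0,1.9],"delta_rot": [0,0,0],"fingers": 1},{"travel": [2,0,2],"delta_rot": [0,0,0],"fingers": 1},{"travel": [2,0,2],"delta_rot": [0,0,0],"fingers": 1},{"travel": [0,0,0],"delta_rot": [0,0,0],"fingers": 1}]}}

```text
clock: 13.48
eef_pos: [515.1, 169.0, 128.2]
eef_rot: [3.141, 0.609, 1.505]
wrist_force: [-0.1, -0.5, -1.2]
finger_gap: 25.8
```

```bash
python3 - <<'E'
from seg import *
from h import camera,cv2,tip_of,W,cloud
rel();s=manip.read_state();print(s["wrist_force"].round(1),s["moment"].round(2))
c=camera("side")
for o in ("carrier_grip","chamber_slot"):
    for d in tip_of(o,"side"): print(o,W(c,d["at"]).round(1),round(d["confidence"],2))
cv2.imwrite("pics/side4.png",cv2.resize(c["color"][130:390,180:500,::-1],None,fx=2,fy=2))
p,r=now();xx=r.apply([1,0,0]);print("down step in tool axes",r.inv().apply([0,0,-1]).round(2))
E
```

```text
slot frame x,y,z -0.0 -0.1 53.2 th 0.1
[-0.1 -0.5 -1.2] [ 0.42 -0.15 -0.02]
carrier_grip [ 629.  -365.7  121.2] 0.54
down step in tool axes [ 0.57 -0.    0.82]
```

View pics/side4.png

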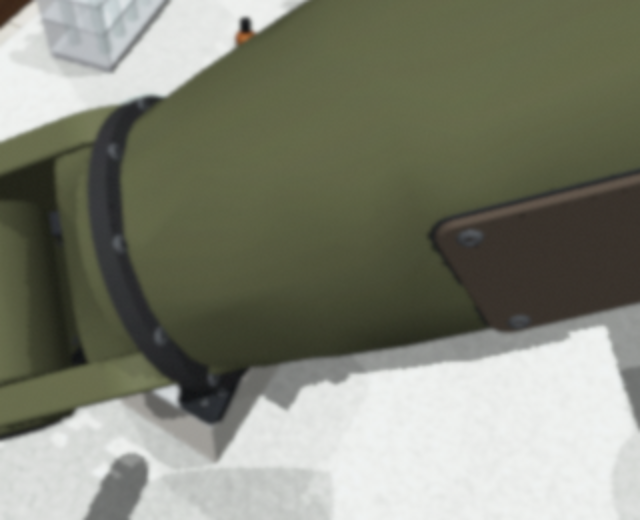

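The arm hides the chamber in the side view, so I lower by force: 4 mm first, then check.

Emit:
{"method": "send_rows", "body": {"plan": [{"travel": [0.6,0,0.8],"delta_rot": [0,0,0],"fingers": 1},{"travel": [0.6,0,0.8],"delta_rot": [0,0,0],"fingers": 1},{"travel": [0.6,0,0.8],"delta_rot": [0,0,0],"fingers": 1},{"travel": [0.6,0,0.8],"delta_rot": [0,0,0],"fingers": 1},{"travel": [0,0,0],"delta_rot": [0,0,0],"fingers": 1}]}}

```text
clock: 14.25
eef_pos: [515.2, 169.2, 124.2]
eef_rot: [3.141, 0.609, 1.505]
wrist_force: [-0.0, -0.6, -2.5]
finger_gap: 25.8
```

Emit:
{"method": "send_rows", "body": {"plan": [{"travel": [0.6,0,0.8],"delta_rot": [0,0,0],"fingers": 1},{"travel": [0,0,0],"delta_rot": [0,0,0],"fingers": 1}]}}

```text
clock: 14.5
eef_pos: [515.2, 169.3, 123.4]
eef_rot: [3.141, 0.609, 1.505]
wrist_force: [-0.3, 1.8, 0.2]
finger_gap: 25.6
```

Emit:
{"method": "send_rows", "body": {"plan": [{"travel": [0.6,0,0.8],"delta_rot": [0,0,0],"fingers": 1},{"travel": [0,0,0],"delta_rot": [0,0,0],"fingers": 1},{"travel": [0,0,0],"delta_rot": [0,0,0],"fingers": 1}]}}

```text
clock: 14.88
eef_pos: [515.4, 169.5, 123.2]
eef_rot: [3.14, 0.609, 1.504]
wrist_force: [-0.7, 2.5, 7.8]
finger_gap: 25.7
```

```bash
python3 - <<'E'
from seg import *
from h import camera,cv2,tip_of,cloud
rel();s=manip.read_state();print(s["wrist_force"].round(1),s["moment"].round(2))
p,r=now();c=camera("wrist");T=np.eye(4);T[:3,:3]=r.as_matrix();T[:3,3]=p;M=T@np.array(c["tool_from_camera"])
for o in ("carrier_grip","chamber_slot","chamber"):
    for d in tip_of(o,"wrist"): print(o,(M@np.r_[d["at"],1])[:3].round(1),round(d["confidence"],2))
cv2.imwrite("pics/w5.png",c["color"][...,::-1])
c=camera("top");cv2.imwrite("pics/t5.png",c["color"][...,::-1])
E
```

```text
slot frame x,y,z 0.5 -0.3 48.2 th 0.1
[-0.7  2.5  7.8] [-0.34  0.55 -0.28]
carrier_grip [513.1 168.4 122.5] 0.57
chamber [513.1 145.6   1.5] 0.56
```

View pics/w5.png

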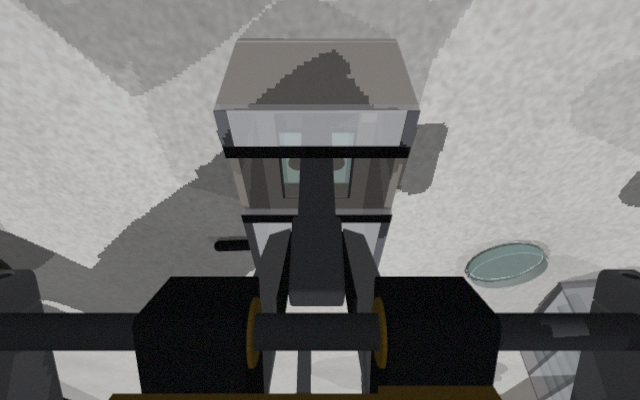

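It is seated: z is 48.2 mm against 48 nominal, with 8 N of floor contact. The wrist view shows the tray and glass under the long cover (px 285–350,130–190), with the handle upright in the slot. I release and retreat along the tool axis.

Emit:
{"method": "send_rows", "body": {"plan": [{"travel": [0,0,0],"delta_rot": [0,0,0],"fingers": 0.3},{"travel": [0,0,0],"delta_rot": [0,0,0],"fingers": 0},{"travel": [0,0,0],"delta_rot": [0,0,0],"fingers": -0.3},{"travel": [0,0,0],"delta_rot": [0,0,0],"fingers": -0.5},{"travel": [0,0,-10],"delta_rot": [0,0,0],"fingers": -0.5},{"travel": [0,0,-20],"delta_rot": [0,0,0],"fingers": -0.5},{"travel": [0,0,-25],"delta_rot": [0,0,0],"fingers": -0.5},{"travel": [0,0,-25],"delta_rot": [0,0,0],"fingers": -0.5},{"travel": [0,0,-25],"delta_rot": [0,0,0],"fingers": -0.5},{"travel": [0,0,-25],"delta_rot": [0,0,0],"fingers": -0.5},{"travel": [0,0,-20],"delta_rot": [0,0,0],"fingers": -0.5},{"travel": [0,0,0],"delta_rot": [0,0,0],"fingers": -0.5}]}}

```text
clock: 16.62
eef_pos: [520.9, 255.8, 246.5]
eef_rot: [3.139, 0.607, 1.505]
wrist_force: [0.7, 0.0, -0.7]
finger_gap: 70.6
```

```bash
python3 - <<'E'
from seg import *
from h import camera,cv2,tip_of,cloud
s=manip.read_state();print(s["wrist_force"].round(1),s["clock"],s["finger_gap"])
p,r=now();T=np.eye(4);T[:3,:3]=r.as_matrix();T[:3,3]=p;ims=[]
for n in("wrist","side","top"):
    c=camera(n); ims.append(cv2.resize(c["color"][...,::-1],(400,250)))
    M=T@np.array(c["tool_from_camera"]) if n=="wrist" else np.array(c["world_from_camera"])
    for o in ("carrier_grip","spare_grip"):
        for d in tip_of(o,n): print(n,o,(M@np.r_[d["at"],1])[:3].round(1),round(d["confidence"],2))
    Q=cloud(c,M); m=(np.hypot(Q[...,0]-515,Q[...,1]-169)<30)&(Q[...,2]>105)&(Q[...,2]<155)
    if m.sum()>10:
        b=cv2.minAreaRect(Q[m][:,:2].astype(np.float32)); print(n,m.sum(),np.round(b[0],1),np.round(b[1],1),round(b[2],1),"top z",np.percentile(Q[m][:,2],[2,98]).round(1))
ims.append(ims[0]*0)
cv2.imwrite("pics/end.png",cv2.vconcat([cv2.hconcat(ims[:2]),cv2.hconcat(ims[2:])]))
E
```

```text
[ 0.7  0.  -0.7] 16.625 70.62530188441228
wrist carrier_grip [ 627.7 -366.4  122.4] 0.91
wrist carrier_grip [514.9 170.2 124. ] 0.55
wrist spare_grip [ 466.2 -268.2  115.9] 0.95
wrist 1249 [516.2 170.6] [17.7 26. ] 85.1 top z [106.  146.1]
top carrier_grip [515.6 165.6 120.4] 0.75
top carrier_grip [ 626.  -367.8  118.5] 0.59
top spare_grip [ 468.7 -266.5  121.6] 0.77
top spare_grip [519.8 164.1 122.6] 0.32
top 206 [516.1 167.5] [16.2 26.4] 89.1 top z [106.9 148.8]
```

View pics/end.png

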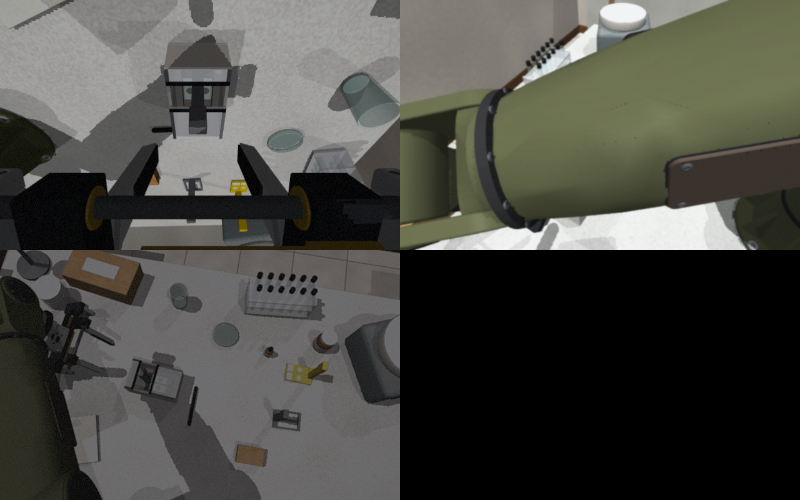

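The carrier stands upright in the slot, within 2 mm of its centre. The gripper is clear and the spare is unmoved, so I hand in.

```bash
python3 -c "
from cell import manip
print(manip.sign_off())"
```

```text
the job is handed in; nothing more can be done
None
```

The loaded carrier is in the slide chamber and the job is handed in, after about 17 s of the 40 s allowed. `sign_off` returned no verdict.

I gripped the handle with 40 N and tilted the carrier about 75°. The tray's free end went in first through the slot, and I righted it inside. I lowered it until the floor pushed back with about 8 N, with the carrier 48.2 mm above the slot centre (48 mm nominal), and only then released it.

**Last checks:**
- **Carrier position:** the wrist and top cameras put the handle about 2 mm from the slot centre. Its measured top was at z ≈ 146–149 mm, against 145 mm expected.
- **Carrier angle:** the two views gave 85° and 89°, against the chamber's 86°.
- **Empty carrier:** it was found where it started, to within a few mm.
- **Robot:** the gripper is clear and the wrist force is about zero.

**Not confirmed:**
- The arm hid the chamber from the side camera at the end, so only those two views confirm the final placing.
- I did not measure the handle's final uprightness separately. It looked upright in the last pictures, and the tool read 0.1° of tilt just before release.
- The networks also labelled the yellow look-alike as the carrier. I told it apart by its colour and position and did not touch it.

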